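# Snap a filter cartridge into the spring-catch dock

### The arm

A 6-joint arm with a two-finger parallel gripper is mounted at the origin on a cart in front of the work surface, level with it; the furniture and walls round the work are solid. World frame = base frame: x ahead of the robot, y to its left, z up, the work surface at z = 0. Lengths are in mm, angles in rad, forces in N, time in s.
With the tool pointing down it reaches from about 375 to 900 mm from the base axis. Payload 3.1 kg.
Tool frame: the origin (TCP) lies midway between the tips of the shut fingers; the grasp point (between the pads) lies 19 mm behind it; z points along the fingers, y is the line along which they close (so a half turn about z gives the same grasp; the last joint's range is limited). The gripper opens to 85 mm and grips with 20 to 120 N. Pads are 22 mm wide; open, the fingers measure 114 mm over their backs; the gripper's body (76 mm by 85 mm) begins 54 mm behind the grasp point. The pads swing forward as they close: fully open they stand 13 mm farther back than shut.
Start: joints at [0.994, 0.527, 1.433, -0, 1.181, -0.178], TCP at [242.654, 575.948, 231.31] pointing down, gripper open.
Joint ranges: [-3.08, 3.08], [-0.75, 2.2], [0.22, 2.44], [-1.43, 4.57], [0, 2.65], [-2.85, 2.85]. Speed limits (rad/s): [2.79, 2.79, 3.14, 3.14, 3.14, 3.14].

### API

Orientations are given as a unit quaternion [w, x, y, z].
In Python, from rig import status, read_camera, order gives the robot as it stands. The module is installed in compiled form; this text tells all that it offers.
- The arm moves only by the tool servo_tool, never from a script. Its argument "targets" is a list of rows, each a list of 3 entries, a list of its own where there are three numbers: the finger opening in mm, from 0 to 85.4, then the shift along the tool's x, y, z in mm, then the turn about the tool's z in rad. A call has 1 to 12 rows; each row is the pose to reach, as a shift and turn from the pose commanded when the call began, along the tool's axes at that moment; what a row does not reach only later rows make up. A row lasts 1/8 s, in which the tool goes at most 62.5 mm and 10.7 degrees, less where a joint would pass 70% of its speed; a pose out of reach is approached as far as the arm can. A call with a gripper value outside its range is refused whole. The fingers move at their own pace and stop on an object; the grip force is fixed at half the most. Time passes only in rows, so rows that repeat a pose let the fingers close. It gives the time, the measured TCP pose, the force, the opening and the grip force at its end, in the units of the state.
- status.sense(): the state, without advancing time (a new reading comes with each control period).
- read_camera(name): name is "scene" or "top" or "wrist"; returns a dict with "img" (384x512x3 uint8, red, green, blue), "fov_y" (degrees; the focal length in pixels is half the picture's height over the tangent of half this angle, whatever the lens; pixels are square), "cx", "cy" (the principal point, pixels), "cam_to_world" (4x4, takes a point from camera to world coordinates); the wrist camera has in their place "T_tool_cam" (4x4, takes a point from camera to tool coordinates, whose origin is the TCP and whose axes are the flange's). Camera axes: x right, y up, looking along -z (the intrinsics and any distortion apply to the point x, -y, -z); pixel columns grow to the right and rows downward; lengths in mm; the calibration is good to about 2 mm. A picture is of the moment at which its call begins: read the wrist's pose just before it. There is no depth.
- order.job_done(): hands the job in; it is judged then, once.
The state is a dict: "time_s": time; "qpos": joint angles; "qvel": joint speeds; "effort": joint torques, N m; "position": TCP position; "ee_rot": TCP orientation; "contact_force": force on the tool from outside, world axes, zero at the start; "wrist_torque": the same for the moment, N m; "opening": finger opening in mm; "gripper_force": force on a finger pad.
Only numpy, scipy, OpenCV 4.12 (cv2) and the standard library are available. Lean on these libraries where they do the work, as an engineer would, in place of code of your own. Each camera call takes 0.05 s, during which the arm holds its last target. There are 200 camera calls.

### The job

Slide the loose black filter cartridge, label side up, lengthwise into the flared mouth of the filter dock so that its leading edge pushes the spring bolt aside, then press it on against the ejector spring until the bolt clicks out behind it and holds it there. Feel for the click rather than ramming it against the end stop, do not shove the other things on the bench about, and let go of it at the end.

Things in the scene. Friction and masses are not known exactly. Their poses are not given: they have to be found in the camera images.
- cartridge_center (a point): centre, half-way up, of the loose black moulded filter cartridge: a bar 206 long (y), 49 wide (x; 46 in its upper half), 36 high (z up, white label on top), 0.2 to 0.35 kg, with a round stub 12 long, 18 across, in the middle of each end, 19 above its underside. Take it across its width. Its ends are alike for this job: either may lead.
- dock: filter dock, a fixture of grey sheet on a steel plate, fixed, at another place and angle each time. Origin: underside of its base plate, in the middle; z up. Plate 130 (x) x 320 (y) x 6. The channel runs along y, 53 wide about x = 0; the cartridge slides on the plate (z = 6), its length along y, in at the +y end, moving towards -y. Flange and bar beside it, under 19 high.
- channel_mouth (a point): point on the channel's floor on its centre line, under the hood's front edge (dock x 0, y 70, z 6; axes as the dock's). The hood covers the channel from here 100 to -y: underside 47, top about 55 above the bench, 65 wide. Lead-ins before it flare out: to y = 99, x = 40 at the +x side, to y = 80 at the -x side. After the hood the channel is open above, walls 32 high.
- home_center (a point): where the cartridge's centre lies, fully home and held, give or take 10 along y (dock x 0, y -2, z 24; tail face then at y 101, tail stub end at y 113). Bolt and ejector sit on one carriage, clamped firmly somewhere within 20 along y, differently each time and not told: push until it clicks or the hard stop, 4 past home, is felt; over 35 N is too much. A push to a set place falls short or rams.
- catch (a joint): spring bolt (m). 0 = out: 8 mm into the cartridge's path at the dock's -x side, 10 to 24 above the bench; to 0.012 as it is pushed aside (2 to 4 N). Bevel to +y; lock face to -y, at y 91 to 112. Its dark housing, 35 high, fills x -31 to -65 within y 81 to 140 (stub to x -88): fingers beside the cartridge must let go before it and push the last 0.1 m from behind, over 26 above the bench.
- ejector (a joint): sprung fork at the far end of the channel (m); pushes the cartridge back to +y. 0 = out, grows to 0.0205 (hard stop) as the cartridge goes in; met 18 mm before home. 3 N at first, 6 N at home; reads 0.015 to 0.018 with the cartridge held by the bolt. Sliding past the bolt takes 5 to 12 N, pressing home 10 to 18 N in all; at the hard stop the force climbs steeply.
- marker: bystander: marker pen, 134 long (y), lying; origin under its middle
- gauge: bystander: plug gauge, 107 long (y), lying; origin under its middle
- canister: bystander: upright black canister with a lid, 68 across, 133 high; origin at the centre of its underside

How it is judged:
By the outcome, as a careful person would: the job done as asked, in the order asked, and still so for the second after the job is handed in, with the robot touching nothing.
It also fails if it takes over 48 s, if anything falls off the work surface, if the arm or the gripper's body presses on something with over 40 N, if the wrist force passes 120 N, or if a joint passes its speed limit or range.

## Working session

There is one attempt and no reset: what is moved stays moved. The work goes in short steps, Python scripts to look and compute and a tool call to move; the robot and the scene stay as the last step left them, time stands still between calls to the robot, and variables do not carry over. Pictures are saved under pics/ and viewed, at most 10 in all, crops included, and the job is handed in when it is done.

Besides the shell and the picture viewer there is one more tool, called after ">>>" as name([rows], argument=value, ...), one row to a line, values as JSON. servo_tool: Moves the arm, as the interface text tells. Its arguments: {"type":"object","properties":{"targets":{"type":"array","items":{"type":"array"}}},"required":["targets"]}

```bash
mkdir -p pics
python3 - <<'E'
from rig import status, read_camera
import cv2,numpy as np,pickle
np.set_printoptions(precision=4,suppress=True)
s=status.sense(); print(s)
for n in ["top","scene","wrist"]:
    c=read_camera(n); pickle.dump((s,c),open(n+'0.pkl','wb'))
    cv2.imwrite(f'pics/{n}0.png',cv2.resize(c["img"][:,:,::-1],None,fx=1.5,fy=1.5))
    print(n,{k:v for k,v in c.items() if k!='img'})
E
```

```text
{'time_s': 0.0, 'qpos': array([ 0.9935,  0.5285,  1.4339, -0.    ,  1.1814, -0.1785]), 'qvel': array([-0.0006,  0.0014,  0.0002,  0.    , -0.0031,  0.    ]), 'effort': array([ -0.0011, -44.2347, -17.8026,  -0.0003,   0.0085,   0.    ]), 'position': array([242.2597, 575.3483, 230.323 ]), 'ee_rot': array([-0.0004,  0.1981,  0.9802, -0.001 ]), 'contact_force': array([-0.3224,  0.421 ,  0.0464]), 'wrist_torque': array([-0.0815,  0.0221,  0.0227]), 'gripper_force': 0.0, 'opening': 85.21064237594005}
top {'fov_y': 50.69108487834349, 'cx': 257.4173192614421, 'cy': 185.3606010270017, 'cam_to_world': array([[  -0.0576,    0.9778,   -0.2015,  306.0294],
       [  -0.9983,   -0.0572,    0.0077,  -19.2951],
       [  -0.004 ,    0.2016,    0.9795, 1255.9777],
       [   0.    ,    0.    ,    0.    ,    1.    ]])}
scene {'fov_y': 42.41340732075825, 'cx': 247.87103661507317, 'cy': 190.66718969862404, 'cam_to_world': array([[   0.4291,    0.5525,   -0.7146, -561.2871],
       [  -0.9031,    0.2482,   -0.3503, -597.1794],
       [  -0.0162,    0.7957,    0.6055, 1022.794 ],
       [   0.    ,    0.    ,    0.    ,    1.    ]])}
wrist {'fov_y': 65.0216916878631, 'cx': 255.01712614830151, 'cy': 187.19954412292563, 'T_tool_cam': array([[  -0.0002,    0.9493,    0.3143,   81.1973],
       [   1.    ,    0.0003,   -0.0005,   -0.2029],
       [  -0.0006,    0.3143,   -0.9493, -142.8568],
       [   0.    ,    0.    ,    0.    ,    1.    ]])}
```

View pics/top0.png

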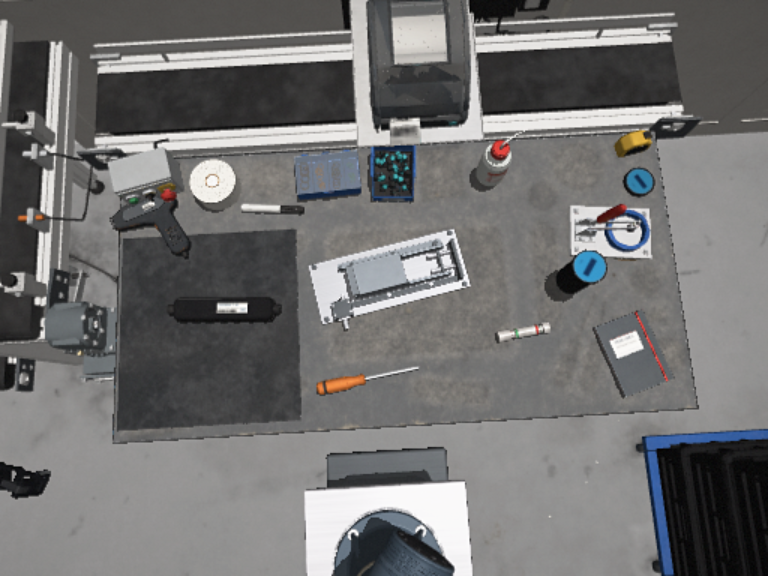

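View pics/scene0.png

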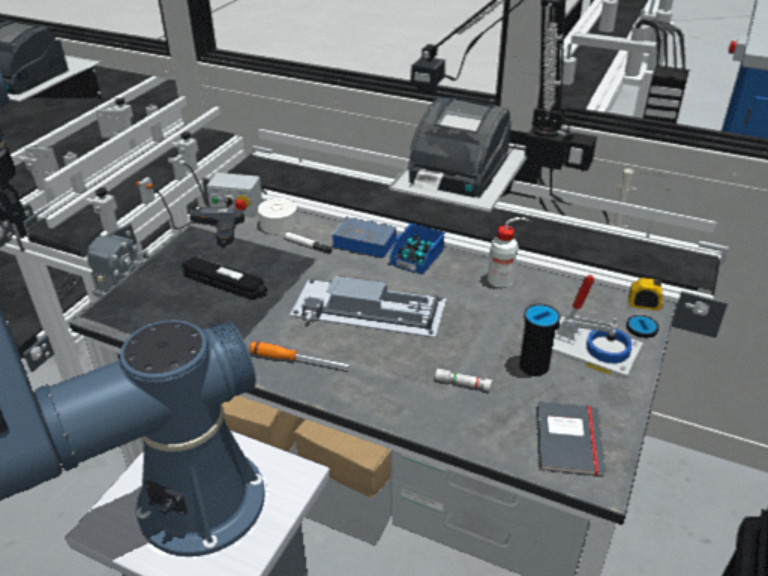

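```bash
cat > h.py <<'E'
import numpy as np,cv2,pickle
from scipy.spatial.transform import Rotation as R
def cam(n):
    s,c=pickle.load(open(n+'.pkl','rb'))
    if 'cam_to_world' in c: T=c['cam_to_world']
    else:
        q=s['ee_rot']; W=np.eye(4); W[:3,:3]=R.from_quat([q[1],q[2],q[3],q[0]]).as_matrix(); W[:3,3]=s['position']; T=W@c['T_tool_cam']
    return T,192/np.tan(np.radians(c['fov_y']/2)),c['cx'],c['cy'],c['img']
def px(n,u,v,z):
    T,f,cx,cy,_=cam(n); d=T[:3,:3]@np.array([(u-cx)/f,-(v-cy)/f,-1]); return T[:3,3]+d*(z-T[2,3])/d[2]
def proj(n,p):
    T,f,cx,cy,_=cam(n); a=T[:3,:3].T@(np.array(p)-T[:3,3]); return np.array([cx+f*a[0]/-a[2],cy-f*a[1]/-a[2]])
E
python3 - <<'E'
from h import *
np.set_printoptions(precision=1,suppress=True)
im=cam('top0')[4][145:225,100:320,::-1]
cv2.imwrite('pics/c1.png',cv2.resize(im,None,fx=3.6,fy=3.6,interpolation=cv2.INTER_CUBIC))
print(px('top0',150,206,36),px('top0',260,184,6))
print(proj('top0',[242,575,230]))
E
```

```text
[512.  301.3  36. ] [567.1 -37.4   6. ]
[ 17.1 309.9]
```

View pics/c1.png

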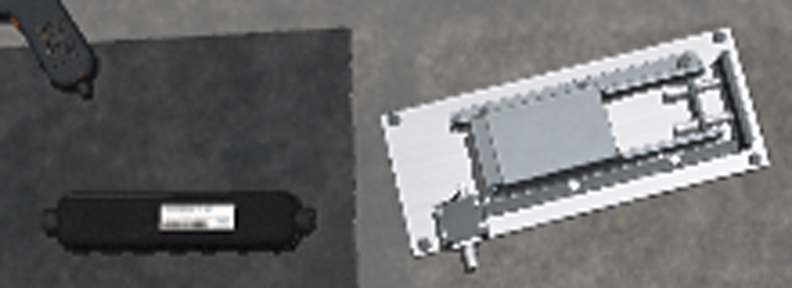

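View pics/wrist0.png

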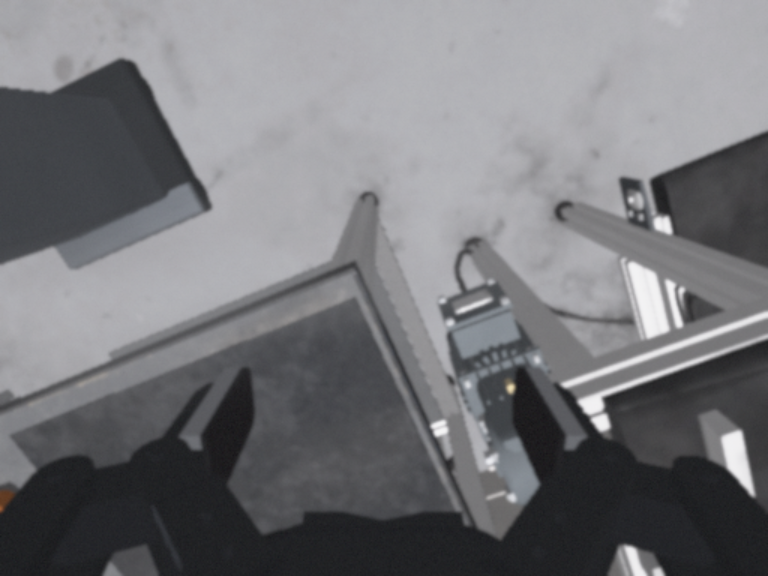

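Run:
```python
from h import *
np.set_printoptions(precision=1,suppress=True)
o=lambda a,z:px('top0',a[0]/3.6+100-.36,a[1]/3.6+145-.36,z)
C=[o(a,6) for a in [(381,115),(731,28),(770,160),(416,257)]]
print(C,[np.linalg.norm(C[i]-C[i-1]) for i in range(4)])
print('dock c',np.mean(C,0)); d=(C[0]+C[3]-C[1]-C[2]);print('ydir deg',np.degrees(np.arctan2(d[1],d[0])))
# hood front-left edge at z55, y=70
print('hood',[o(a,55) for a in [(480,110),(603,88),(617,154),(497,188)]])
for a in [(43,222),(316,220)]: print('stub',o(a,19))
print('label ctr?',[o(a,36) for a in [(160,203),(236,205)]])
print('gauge',px('top0',350,221,10),'canister',px('top0',393,178,133),'pen',px('top0',181,139,8))
```

```text
[array([601.1, 133.4,   6. ]), array([ 662.2, -179.9,    6. ]), array([ 541. , -204.3,    6. ]), array([473.9, 107.2,   6. ])] [np.float64(129.86038789588147), np.float64(319.21225985373945), np.float64(123.64059020885313), np.float64(318.69900376346897)]
dock c [569.5 -35.9   6. ]
ydir deg 101.59319580138245
hood [array([588.9,  43.7,  55. ]), array([601.9, -61.2,  55. ]), array([544.3, -69.4,  55. ]), array([521.3,  32.6,  55. ])]
stub [520.9 424.3  19. ]
stub [509.  190.4  19. ]
label ctr? [array([528.4, 319.3,  36. ]), array([523. , 254.9,  36. ])]
gauge [ 433.8 -307.2   10. ] canister [ 535.9 -413.1  133. ] pen [729.4 207.9   8. ]
```

>>> servo_tool([
  [85, [-55, -29, -3], 0.17],
  [85, [-110, -58, -6], 0.34],
  [85, [-165, -87, -9], 0.52],
  [85, [-220, -116, -12], 0.7],
  [85, [-275, -145, -15], 0.87],
  [85, [-330, -174, -18], 1.05],
  [85, [-382, -203, -20], 1.22],
  [85, [-382, -203, -20], 1.22],
  [85, [-382, -203, -20], 1.22],
  [85, [-382, -203, -20], 1.22],
])

```text
time_s: 1.4
position: [514.5, 241.7, 251.1]
ee_rot: [-0.0, 0.723, 0.691, -0.0]
contact_force: [-0.7, 0.1, 0.4]
opening: 85.2
gripper_force: 0.0
```

```bash
cat > snap.py <<'E'
import sys
from rig import status, read_camera
import cv2,pickle
s=status.sense(); c=read_camera('wrist'); n=sys.argv[1]; pickle.dump((s,c),open(n+'.pkl','wb'))
cv2.imwrite(f'pics/{n}.png',cv2.resize(c["img"][:,:,::-1],None,fx=1.5,fy=1.5)); print(s['time_s'],s['position'],s['ee_rot'],s['contact_force'])
E
python3 snap.py w1
```

```text
1.4 [514.53060091 241.70544644 251.05117584] [-4.35762412e-04  7.23016547e-01  6.90830441e-01 -4.30424600e-04] [-0.67676551  0.13194615  0.37684034]
```

View pics/w1.png

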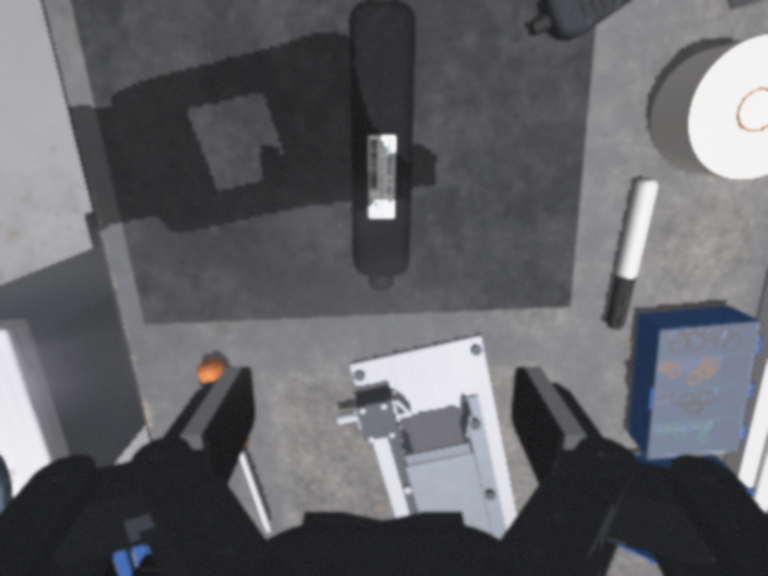

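Run:
```python
from h import *
np.set_printoptions(precision=1,suppress=True)
o=lambda u,v,z:px('w1',(u+.5)/1.5-.5,(v+.5)/1.5-.5,z)
for l,r,v in [(351.5,413.5,40),(353,411.5,200),(354,409.5,250)]:
    a,b=o(l,v,36),o(r,v,36); print('cart',a,b,(a+b)/2,np.linalg.norm(a-b))
print('ends',o(381,275,30),o(382,2,30),'stub end',o(381,291,19))
L,Rr=o(350,366,6),o(482,336,6); print('plate +y edge',L,Rr,np.linalg.norm(L-Rr),np.degrees(np.arctan2(*(Rr-L)[1::-1])))
L,Rr=o(403,465,55),o(472,446,55); print('hood',L,Rr,(L+Rr)/2)
print('screws',o(359,374,8),o(476,349,8))
```

```text
cart [498.2 385.1  36. ] [542.1 383.1  36. ] [520.2 384.1  36. ] 43.96889848967836
cart [491.8 272.4  36. ] [537.8 270.3  36. ] [514.8 271.4  36. ] 46.067215693032345
cart [489.9 231.9  36. ] [535.1 229.9  36. ] [512.5 230.9  36. ] 45.26666012154607
ends [510.8 207.7  30. ] [520.9 409.1  30. ] stub end [509.9 189.5  19. ]
plate +y edge [476.2 109.6   6. ] [602.5 135.7   6. ] 129.00725271551104 11.642349266299634
hood [522.8  33.1  55. ] [585.3  51.   55. ] [554.1  42.1  55. ]
screws [484.5 101.7   8. ] [596.7 123.3   8. ]
```

>>> servo_tool([
  [85, [-60, 15, 12], -0.06],
  [85, [-120, 30, 24], -0.12],
  [85, [-180, 45, 36], -0.19],
  [85, [-245, 61, 51], -0.2485],
  [85, [-245, 61, 51], -0.2485],
  [85, [-245, 61, 51], -0.2485],
  [85, [-245, 61, 51], -0.2485],
])

```text
time_s: 2.33
position: [564.7, -5.1, 200.6]
ee_rot: [-0.0, 0.632, 0.775, 0.0]
contact_force: [-0.7, -0.1, -0.5]
opening: 84.8
gripper_force: 0.0
```

```bash
python3 snap.py w2
```

```text
2.325 [564.65055965  -5.06694439 200.64135105] [-1.49685967e-04  6.31850321e-01  7.75090396e-01  1.63352583e-04] [-0.73155133 -0.10159812 -0.46942351]
```

View pics/w2.png

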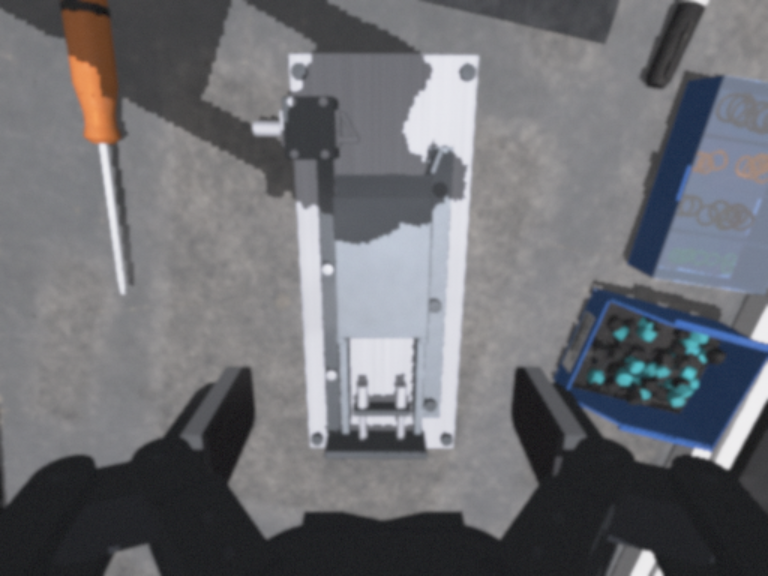

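Run:
```python
from h import *
np.set_printoptions(precision=1,suppress=True)
o=lambda u,v,z:px('w2',(u+.5)/1.5-.5,(v+.5)/1.5-.5,z)
C=[o(290,56,6),o(479,55,6),o(454,448,6),o(309,448,6)]
print(C,[np.linalg.norm(C[i]-C[i-1]) for i in range(4)])
ctr=np.mean(C,0); d=C[0]+C[1]-C[2]-C[3]; th=np.arctan2(d[1],d[0]); print(ctr,np.degrees(th), np.degrees(np.arctan2(*(C[1]-C[0])[1::-1])))
yd=np.array([np.cos(th),np.sin(th)]); xd=np.array([yd[1],-yd[0]])
D=lambda u,v,z:(lambda p:print((u,v,z),np.array([(p-ctr)[:2]@xd,(p-ctr)[:2]@yd])))(o(u,v,z))
print('hood');[D(*a,55) for a in [(333,196),(333,177),(435,196),(337,338),(424,338)]]
print('walls');[D(*a,32) for a in [(341,350),(349,350),(416,350),(422,350),(349,410),(415,410)]]
print('housing');[D(*a,35) for a in [(284,97),(337,97),(284,157),(337,157)]]
D(358,132,17);D(440,147,20);D(445,190,20)
```

```text
[array([476.8, 109.1,   6. ]), array([601.7, 135.4,   6. ]), array([ 664.7, -176.6,    6. ]), array([ 537.4, -202.7,    6. ])] [np.float64(317.5468874446516), np.float64(127.64155863031355), np.float64(318.2142417365536), np.float64(129.8810306241194)]
[570.2 -33.7   6. ] 101.20561215192195 11.89688381774147
hood
(333, 196, 55) [-32.1  71.2]
(333, 177, 55) [-31.7  82.9]
(435, 196, 55) [32.5 71.6]
(337, 338, 55) [-32.  -27.6]
(424, 338, 55) [ 29.1 -27.2]
walls
(341, 350, 32) [-31.6 -48.6]
(349, 350, 32) [-25.5 -48.6]
(416, 350, 32) [ 25.7 -48.2]
(422, 350, 32) [ 30.3 -48.2]
(349, 410, 32) [ -26.4 -101.9]
(415, 410, 32) [  26.5 -101.5]
housing
(284, 97, 35) [-63.6 130.5]
(337, 97, 35) [-30.  130.7]
(284, 157, 35) [-65.8  93.8]
(337, 157, 35) [-30.9  94. ]
(358, 132, 17) [-17.8 109.7]
(440, 147, 20) [ 38.6 100.4]
(445, 190, 20) [43.5 71.2]
```

>>> servo_tool([
  [85, [60, 4, 5], 0.04],
  [85, [120, 8, 20], 0.08],
  [85, [180, 13, 40], 0.13],
  [85, [240, 17, 60], 0.17],
  [85, [300, 21, 80], 0.21],
  [85, [357.6, 25.7, 100], 0.253],
  [85, [357.6, 25.7, 140], 0.253],
  [85, [357.6, 25.7, 140], 0.253],
  [85, [357.6, 25.7, 140], 0.253],
  [85, [357.6, 25.7, 140], 0.253],
])

```text
time_s: 3.62
position: [520.3, 348.4, 62.3]
ee_rot: [0.001, 0.726, 0.688, 0.002]
contact_force: [0.5, 0.1, 0.6]
opening: 84.8
gripper_force: 0.0
```

>>> servo_tool([
  [85, [0, 0, 20], 0],
  [85, [0, 0, 40], 0],
  [85, [0, 0, 55], 0],
  [85, [0, 0, 55], 0],
  [85, [0, 0, 55], 0],
])

```text
time_s: 4.25
position: [519.1, 348.5, 5.1]
ee_rot: [-0.0, 0.725, 0.688, -0.0]
contact_force: [0.9, 0.3, -0.5]
opening: 84.6
gripper_force: 0.0
```

Close on it.

>>> servo_tool([
  [40, [0, 0, 0], 0],
  [40, [0, 0, 0], 0],
  [40, [0, 0, 0], 0],
  [40, [0, 0, 0], 0],
  [40, [0, 0, 0], 0],
  [40, [0, 0, 0], 0],
  [40, [0, 0, 0], 0],
])

```text
time_s: 5.12
position: [519.6, 348.8, 6.3]
ee_rot: [0.0, 0.725, 0.688, 0.001]
contact_force: [-0.5, -0.2, 5.7]
opening: 47.6
gripper_force: 64.4
```

>>> servo_tool([
  [40, [0, 0, -10], 0],
  [40, [0, 0, -25], 0],
  [40, [0, 0, -35], 0],
  [40, [-30, 0, -35], -0.08],
  [40, [-60, 0, -35], -0.16],
  [40, [-85, 0, -35], -0.251],
  [40, [-102.6, -0.5, -35], -0.251],
  [40, [-102.6, -0.5, -35], -0.251],
  [40, [-102.6, -0.5, -35], -0.251],
  [40, [-102.6, -0.5, -35], -0.251],
])

```text
time_s: 6.38
position: [513.3, 246.9, 40.4]
ee_rot: [0.0, 0.633, 0.774, 0.0]
contact_force: [-0.2, 0.8, -3.4]
opening: 47.8
gripper_force: 63.4
```

```bash
python3 snap.py w3
python3 - <<'E'
from rig import read_camera
import cv2
c=read_camera('scene')['img'][150:250,100:310,::-1]
t=read_camera('top')['img'][145:225,100:310,::-1]
import numpy as np
cv2.imwrite('pics/s3.png',cv2.resize(np.vstack([c,t]),None,fx=3.3,fy=3.3,interpolation=cv2.INTER_CUBIC))
E
```

```text
6.375 [513.31501515 246.92801327  40.3888157 ] [1.44566442e-04 6.33320993e-01 7.73889125e-01 3.48207623e-04] [-0.2107476   0.78040258 -3.43842533]
```

View pics/s3.png

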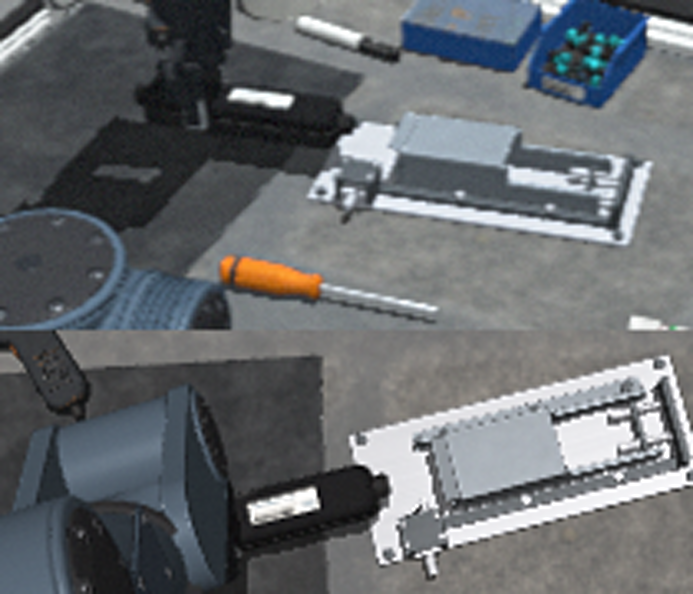

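Run:
```python
from h import *
np.set_printoptions(precision=1,suppress=True)
th=np.radians(101.4); yd=np.array([np.cos(th),np.sin(th)]); xd=np.array([yd[1],-yd[0]]); c=np.array([570,-33.])
D=lambda p:print(p,np.array([(p[:2]-c)@xd,(p[:2]-c)@yd]))
D(px('top0',386/3.3+100-.35,(487-330)/3.3+145-.35,53))
D(np.array([513.3,246.9,40]))
# wrist: tail axis
T,f,cx,cy,im=cam('w3'); print(proj('w3',[513.3-.1977*70,246.9+.98*70,70]))
cv2.imwrite('pics/w3c.png',cv2.resize(im[:,:,::-1],None,fx=1.5,fy=1.5))
```

```text
[539.6  95.5  53. ] [ -4.4 132. ]
[513.3 246.9  40. ] [ -0.3 285.6]
[256.4 118.7]
```

View pics/w3c.png

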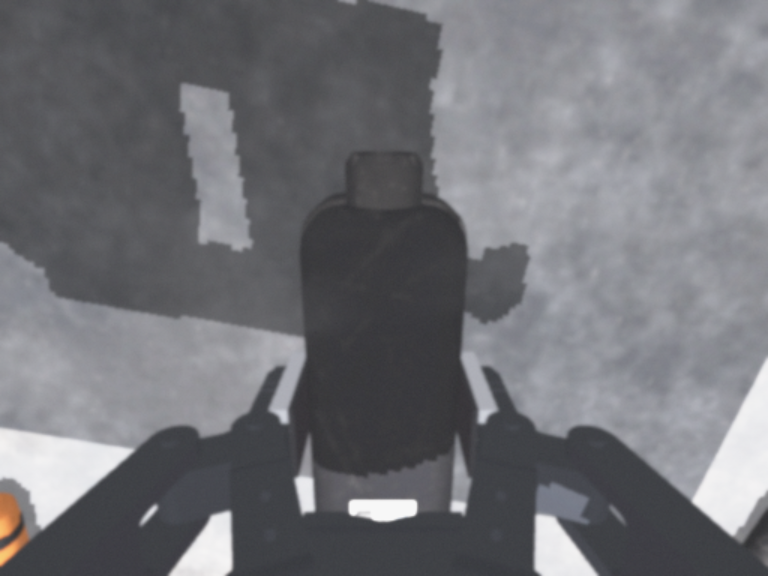

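>>> servo_tool([
  [40, [0, 0.8, 12], 0],
  [40, [0, 0.8, 24], 0],
  [40, [0, 0.8, 26.5], 0],
  [40, [0, 0.8, 26.5], 0],
  [40, [0, 0.8, 26.5], 0],
])

```text
time_s: 7.15
position: [514.1, 246.2, 13.9]
ee_rot: [0.0, 0.634, 0.774, 0.0]
contact_force: [0.7, -0.5, -2.4]
opening: 47.3
gripper_force: 63.4
```

>>> servo_tool([
  [40, [-8, 0, 0], 0],
  [40, [-16, 0, 0], 0],
  [40, [-22, 0, 0], 0],
  [40, [-28, 0, 0], 0],
  [40, [-34, 0, 0], 0],
  [40, [-40, 0, 0], 0],
  [40, [-40, 0, 0], 0],
])

```text
time_s: 8.02
position: [523.1, 206.8, 14.1]
ee_rot: [0.001, 0.633, 0.774, 0.001]
contact_force: [2.9, 1.6, -3.2]
opening: 47.6
gripper_force: 63.4
```

>>> servo_tool([
  [40, [-6, 0, 0], 0],
  [40, [-12, 0, 0], 0],
  [40, [-18, 0, 0], 0],
  [40, [-24, 0, 0], 0],
  [40, [-30, 0, 0], 0],
  [40, [-35, 0, 0], 0],
  [40, [-35, 0, 0], 0],
])

```text
time_s: 8.9
position: [529.0, 171.8, 13.8]
ee_rot: [0.0, 0.633, 0.774, -0.0]
contact_force: [3.7, -2.2, -3.1]
opening: 47.4
gripper_force: 63.4
```

>>> servo_tool([
  [40, [-7, 0, 0], 0],
  [40, [-14, 0, 0], 0],
  [40, [-21, 0, 0], 0],
  [40, [-28, 0, 0], 0],
  [40, [-35, 0, 0], 0],
  [40, [-42, 0, 0], 0],
  [40, [-50, 0, 0], 0],
  [40, [-50, 0, 0], 0],
])

```text
time_s: 9.9
position: [539.1, 122.5, 13.8]
ee_rot: [0.001, 0.634, 0.774, -0.0]
contact_force: [2.4, -1.0, -3.6]
opening: 47.3
gripper_force: 63.4
```

>>> servo_tool([
  [40, [0, 0, 1.5], 0],
  [40, [0, 0, 1.5], 0],
  [75, [0, 0, 1.5], 0],
  [75, [0, 0, 1.5], 0],
  [75, [0, 0, 1.5], 0],
  [75, [0, 0, 1.5], 0],
  [75, [0, 0, -25], 0],
  [75, [0, 0, -60], 0],
  [75, [0, 0, -60], 0],
])

```text
time_s: 11.02
position: [540.3, 123.8, 76.1]
ee_rot: [0.002, 0.634, 0.774, 0.002]
contact_force: [0.2, 0.1, -0.2]
opening: 75.1
gripper_force: 0.0
```

```bash
python3 snap.py w4
```

```text
11.025 [540.26921735 123.77308524  76.0899727 ] [0.00196848 0.63353143 0.77371257 0.00170626] [ 0.15309726  0.05937702 -0.15311385]
```

View pics/w4.png

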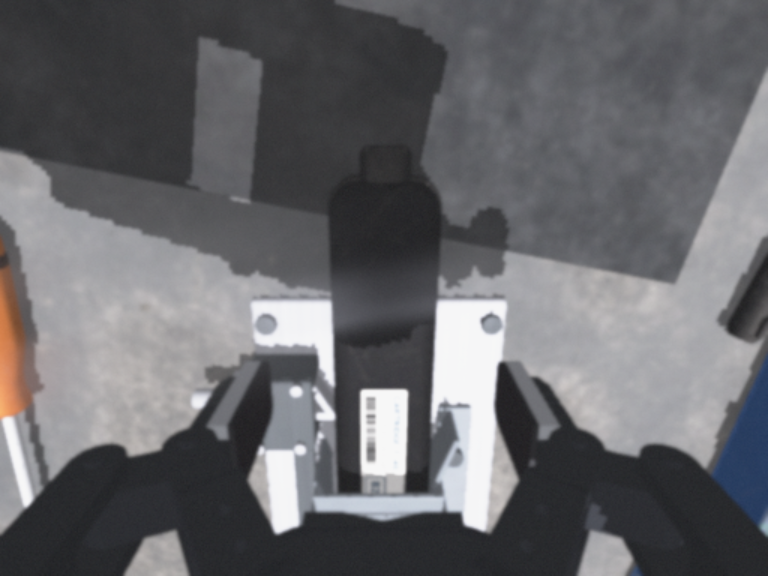

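Run:
```python
from h import *
np.set_printoptions(precision=1,suppress=True)
th=np.radians(101.4); yd=np.array([np.cos(th),np.sin(th)]); xd=np.array([yd[1],-yd[0]]); c=np.array([570,-33.])
o=lambda u,v,z:px('w4',(u+.5)/1.5-.5,(v+.5)/1.5-.5,z)
for a in [(386,147,28),(386,182,40),(379,297,6),(541,1,1)]:
  p=o(*a); print(a,p,(p[:2]-c)@xd,(p[:2]-c)@yd)
p=np.array([540.3,123.8]);print((p-c)@xd,(p-c)@yd)
```

```text
(386, 147, 28) [526.6 197.4  28. ] 2.9768733452899454 234.44449245474829
(386, 182, 40) [529. 185.  40.] 2.849130885773228 221.7716142750861
(379, 297, 6) [537.9 125.3   6. ] -0.14057738265663033 161.5052985815563
(541, 1, 1) [579.4 267.5   1. ] 68.64762942769612 292.6589080181694
1.8786170851817978 159.57694318994606
```

>>> servo_tool([
  [60, [50, -1, 0], 0],
  [0, [105, -1, 0], 0],
  [0, [105, -1, 0], 0],
  [0, [105, -1, 0], 0],
  [0, [105, -1, 0], 0],
  [0, [105, -1, 20], 0],
  [0, [105, -1, 40], 0],
  [0, [105, -1, 47], 0],
  [0, [105, -1, 47], 0],
  [0, [105, -1, 47], 0],
])

```text
time_s: 12.32
position: [517.5, 226.2, 27.4]
ee_rot: [0.0, 0.634, 0.774, 0.0]
contact_force: [0.2, -0.1, -0.1]
opening: 0.0
gripper_force: 0.0
```

>>> servo_tool([
  [0, [-10, 0, -0.6], 0],
  [0, [-18, 0, -0.6], 0],
  [0, [-24, 0, -0.6], 0],
  [0, [-30, 0, -0.6], 0],
  [0, [-38, 0, -0.6], 0],
  [0, [-46, 0, -0.6], 0],
  [0, [-54, 0, -0.6], 0],
  [0, [-62, 0, -0.6], 0],
  [0, [-70, 0, -0.6], 0],
])

```text
time_s: 13.45
position: [531.1, 158.2, 27.9]
ee_rot: [0.0, 0.634, 0.774, 0.001]
contact_force: [-0.6, 5.7, 2.5]
opening: -0.1
gripper_force: 2.6
```

>>> servo_tool([
  [0, [-6, 0, 0], 0],
  [0, [-12, 0, 0], 0],
  [0, [-18, 0, 0], 0],
  [0, [-24, 0, 0], 0],
  [0, [-30, 0, 0], 0],
  [0, [-35, 0, 0], 0],
  [0, [-40, 0, 0], 0],
  [0, [-40, 0, 0], 0],
])

```text
time_s: 14.45
position: [539.1, 118.3, 27.7]
ee_rot: [0.0, 0.634, 0.774, 0.0]
contact_force: [0.4, 2.7, 1.2]
opening: 0.4
gripper_force: 1.1
```

>>> servo_tool([
  [0, [-3, 0, 0], 0],
  [0, [-6, 0, 0], 0],
  [0, [-9, 0, 0], 0],
  [0, [-12, 0, 0], 0],
  [0, [-12, 0, 0], 0],
])

```text
time_s: 15.08
position: [541.2, 106.8, 27.6]
ee_rot: [0.0, 0.634, 0.774, 0.0]
contact_force: [1.1, 3.9, 1.6]
opening: -0.1
gripper_force: 1.8
```

>>> servo_tool([
  [0, [-2, 0, 0], 0],
  [0, [-4, 0, 0], 0],
  [0, [-6, 0, 0], 0],
  [0, [-6, 0, 0], 0],
])

```text
time_s: 15.58
position: [542.0, 101.8, 27.5]
ee_rot: [-0.0, 0.634, 0.774, 0.001]
contact_force: [0.5, 6.9, 4.3]
opening: -0.2
gripper_force: 3.6
```

>>> servo_tool([
  [0, [-2, 0, 0], 0],
  [0, [-4, 0, 0], 0],
  [0, [-6, 0, 0], 0],
  [0, [-6, 0, 0], 0],
])

```text
time_s: 16.08
position: [542.9, 96.2, 27.5]
ee_rot: [-0.001, 0.634, 0.773, 0.001]
contact_force: [0.3, 8.7, 3.1]
opening: -0.3
gripper_force: 4.2
```

>>> servo_tool([
  [0, [-1.5, 0, 0], 0],
  [0, [-3, 0, 0], 0],
  [0, [-4.5, 0, 0], 0],
  [0, [-4.5, 0, 0], 0],
])

```text
time_s: 16.58
position: [543.6, 92.1, 27.5]
ee_rot: [-0.001, 0.634, 0.773, 0.001]
contact_force: [0.4, 9.4, 3.5]
opening: -0.1
gripper_force: 4.7
```

>>> servo_tool([
  [0, [-1, 0, 0], 0],
  [0, [-2, 0, 0], 0],
  [0, [-2, 0, 0], 0],
])

```text
time_s: 16.95
position: [544.0, 90.3, 27.5]
ee_rot: [-0.001, 0.634, 0.773, 0.001]
contact_force: [-0.3, 10.4, 3.6]
opening: -0.1
gripper_force: 5.0
```

>>> servo_tool([
  [0, [-1, 0, 0], 0],
  [0, [-2, 0, 0], 0],
  [0, [-2, 0, 0], 0],
])

```text
time_s: 17.32
position: [543.8, 88.2, 27.5]
ee_rot: [-0.001, 0.634, 0.774, 0.0]
contact_force: [-1.0, 9.2, 5.4]
opening: -0.4
gripper_force: 4.5
```

>>> servo_tool([
  [0, [-1, 0, 0], 0],
  [0, [-1, 0, 0], 0],
])

```text
time_s: 17.58
position: [543.4, 87.3, 27.5]
ee_rot: [-0.002, 0.634, 0.773, -0.0]
contact_force: [-1.9, 8.5, 4.5]
opening: 0.1
gripper_force: 4.8
```

>>> servo_tool([
  [0, [-1, 0, 0], 0],
  [0, [-1, 0, 0], 0],
])

```text
time_s: 17.82
position: [543.2, 86.4, 27.5]
ee_rot: [-0.002, 0.634, 0.773, -0.0]
contact_force: [-2.2, 9.4, 6.1]
opening: 0.3
gripper_force: 5.0
```

>>> servo_tool([
  [0, [1.5, 0, 0], 0],
  [0, [3, 0, 0], 0],
  [0, [5, 0, 0], 0],
  [0, [5, 0, 0], 0],
])

```text
time_s: 18.32
position: [544.6, 89.1, 27.2]
ee_rot: [0.0, 0.633, 0.774, -0.0]
contact_force: [-0.3, 1.4, -0.1]
opening: 0.3
gripper_force: 0.4
```

>>> servo_tool([
  [0, [3, 0, 0], 0],
  [0, [6, 0, 0], 0],
  [0, [6, 0, 0], 0],
  [0, [6, 0, 0], 0],
])

```text
time_s: 18.82
position: [543.2, 95.5, 27.4]
ee_rot: [0.0, 0.633, 0.774, 0.0]
contact_force: [-0.2, -0.1, -0.8]
opening: -0.1
gripper_force: 0.0
```

>>> servo_tool([
  [0, [-2, 0, 0], 0],
  [0, [-4, 0, 0], 0],
  [0, [-4, 0, 0], 0],
])

```text
time_s: 19.2
position: [544.1, 91.3, 27.4]
ee_rot: [0.0, 0.634, 0.774, 0.0]
contact_force: [0.2, 0.4, -0.5]
opening: 0.0
gripper_force: 0.0
```

>>> servo_tool([
  [0, [-1, 0, 0], 0],
  [0, [-2, 0, 0], 0],
  [0, [-2, 0, 0], 0],
])

```text
time_s: 19.58
position: [544.4, 89.5, 27.4]
ee_rot: [0.0, 0.634, 0.774, -0.0]
contact_force: [-0.3, 0.1, -0.1]
opening: 0.4
gripper_force: 0.0
```

>>> servo_tool([
  [0, [10, 0, 0], 0],
  [0, [15, 0, -30], 0],
  [0, [15, 0, -80], 0],
  [0, [-30, 0, -90], 0],
  [0, [-75, 0, -90], 0],
  [0, [-75, 0, -90], 0],
  [0, [-75, 0, -90], 0],
])

```text
time_s: 20.45
position: [558.4, 16.8, 117.2]
ee_rot: [-0.001, 0.634, 0.774, -0.0]
contact_force: [-0.4, -0.2, -0.6]
opening: 0.3
gripper_force: 0.0
```

```bash
python3 snap.py w5
python3 - <<'E'
from h import *
th=np.radians(101.4); yd=np.array([np.cos(th),np.sin(th)]); xd=np.array([yd[1],-yd[0]]); c=np.array([570,-33.])
q=[proj('w5',[*(c+x*xd+y*yd),z]) for x,y,z in [(-60,60,20),(60,60,20),(-60,150,20),(60,150,20)]]; q=np.array(q); print(q)
a=q.min(0).astype(int); b=q.max(0).astype(int); a=np.maximum(a,0); im=cam('w5')[4][a[1]:b[1],a[0]:b[0],::-1]
k=min(780/im.shape[1],580/im.shape[0]); print(a,k)
im=np.clip((im/255.)**.5*255,0,255).astype(np.uint8)
cv2.imwrite('pics/w5c.png',cv2.resize(im,None,fx=k,fy=k,interpolation=cv2.INTER_CUBIC))
E
```

```text
20.45 [558.38621747  16.82088012 117.15582959] [-7.47553574e-04  6.33673080e-01  7.73600569e-01 -1.70419493e-04] [-0.37884027 -0.2275481  -0.58823056]
[[185.3798812  178.93555122]
 [329.69554254 178.83837613]
 [176.45393465  62.097237  ]
 [339.04353536  61.9292036 ]]
[176  61] 4.785276073619632
```

View pics/w5c.png

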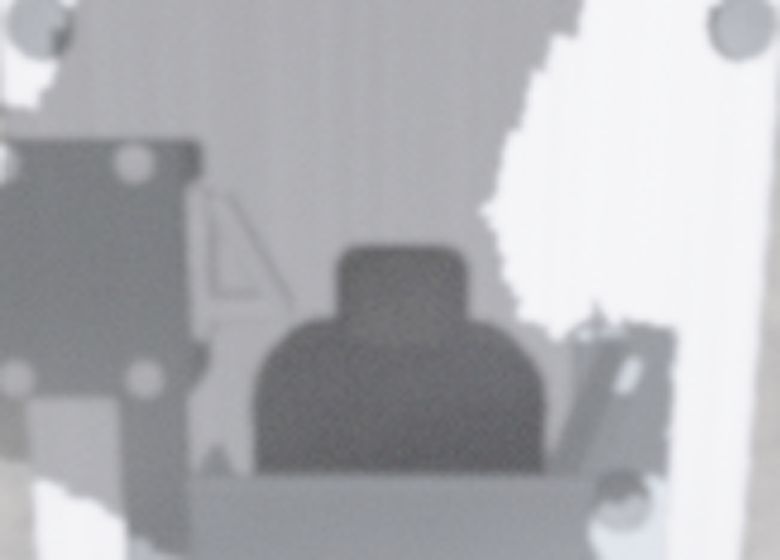

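Run:
```python
from h import *
np.set_printoptions(precision=1,suppress=True)
th=np.radians(101.4); yd=np.array([np.cos(th),np.sin(th)]); xd=np.array([yd[1],-yd[0]]); c=np.array([570,-33.])
for u,v,z in [(295,305,24),(200,305,24),(240,322,24),(190,190,24),(400,322,42),(400,322,38),(400,246,30),(400,246,34),(255,420,42),(543,420,42),(198,140,35),(400,475,50)]:
  p=px('w5',u/4.785+176-.4,v/4.785+61-.4,z)[:2]; print((u,v,z),np.array([(p-c)@xd,(p-c)@yd]))
```

```text
(295, 305, 24) [-15.8 105.1]
(200, 305, 24) [-31.1 105.2]
(240, 322, 24) [-24.7 102.4]
(190, 190, 24) [-31.9 123. ]
(400, 322, 42) [  1.  104.7]
(400, 322, 38) [  1.  104.2]
(400, 246, 30) [  1.1 114.8]
(400, 246, 34) [  1.  115.1]
(255, 420, 42) [-21.1  89.9]
(543, 420, 42) [22.9 89.8]
(198, 140, 35) [-29.1 130.6]
(400, 475, 50) [ 0.9 83.1]
```

```bash
python3 -c "
from rig import order; print(order.job_done())"
```

```text
the job is handed in; nothing more can be done
None
```

The cartridge is in the dock, pushed home label up at about 10 N. In the last wrist picture the bolt is out behind its tail. It stayed put when I backed off, and I handed the job in at about 20 s with the gripper clear. The latch is judged from that picture and the push forces, because I had no direct reading of the ejector or the bolt.

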